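Put the sources away and close the lead-lined chest

TASK

Put the two hot things on the worktop away in the open lead-lined chest, sorted by type: stand the loose vial upright in the compartment that already holds a vial, and lay the loose tungsten syringe shield in the compartment that already holds a syringe shield. Then bring the heavy lid down under control, never letting it drop or slam, and press down on the front of the lid until it snaps past the spring rollers and stays fully shut. Leave the other things on the worktop where they are.

Things in the scene. Friction and masses are not known exactly. Their poses are not given: they have to be found in the camera images.
- chest: Grey lead-lined chest, fixed, 150 mm deep (its x) x 260 mm wide (y) x 84 mm high without lid. Origin: centre of its underside, on the worktop; z up. Its front (handle side) faces its own -x, roughly towards the robot. Walls 10 mm; inside floor 24 mm and rim 84 mm above the origin; contents up to 55 mm tall fit. A divider along y = 0, 6 mm thick, 46 mm high, makes two compartments.
- compartment_left (a point): Middle of the floor of the chest's +y compartment (130 mm in x by 117 mm in y inside), 61.5 mm from the divider's middle. Which compartment holds the vial and which the syringe shield varies.
- compartment_right (a point): The same of the chest's -y compartment.
- lid (a joint): Hinge of the lid in rad: 0 fully shut, 1.57 upright, stop at 1.80. Slab 150 x 260 x 22 mm, about 2.2 kg (15 % either way), hinged at the back. Hinge friction (about 0.5 N m) holds it where it stands at the start (1.4 to 1.6); below about 1.15 it falls by itself and slams; 5 to 11 N at the handle carry it. At about 0.055 (front edge 9 mm ajar) it comes to rest on the roller catch.
- roller_catch (a point): One of two spring rollers (white, 12 mm wide) in the chest's front wall, 92 mm either side of the middle, 66 mm up. Steel strikers hanging from the lid's front edge rest on them when the lid is 9 mm ajar; its weight does not pass them. A further push of about 12 to 22 N down on the front of the lid's top snaps it past (feel it give way); the rollers then hold it shut.
- handle (a joint): Drop handle on the lid's front edge, rad: 0 = straight out in the plane of the lid, against its stop; negative = folded towards the lid's underside (down to -1.45). It stays where it is put (friction 0.12 N m). Held back or lifted, it bears on its stop and carries the lid; pushed the other way with more than a few newtons it folds, so the lid cannot be pressed home with it.
- lid_hinge (a point): Point on the lid's hinge axis, at its middle: in the chest's frame x = +83 mm, z = 86 mm. The axis runs along the chest's y.
- handle_bar (a point): Middle of the drop handle's grip bar: round, 13 mm thick, 96 mm long along the chest's y, 45 mm from the handle's pivot on the lid's front edge (38 mm clear gap behind the bar for a finger). With joint handle at 0 it lies in the lid's mid-plane, 205 mm from the hinge axis and 10 mm to the outer side of it. Lid upright: the bar is on top, about 0.29 m up.
- lid_front_top (a point): Point on the lid's upper (outer) face, in the middle, 20 mm behind its front edge: a good place to press. Shut: chest frame x = -55 mm, z = 107 mm.
- vial_loose: Loose glass vial with crimped cap, 26 mm diameter, 52 mm tall, standing on the worktop, 30 g. Origin: centre of its base, z up. To be put away.
- shield_loose: Loose tungsten syringe shield, a lying grey metal tube with a window slot: 27 mm wide (its x) x 75 mm long (its y) x 32 mm high with its small screw (tube itself 27 mm), 420 g, lying on the worktop. Origin: centre of its underside. To be put away.
- vial_in: Vial, 23 mm diameter, 47 mm tall, already standing in one compartment of the chest, close to that compartment's outer side wall (about 20 mm behind the chest's middle, 100 mm to the side). Origin: centre of its base.
- shield_in: Syringe shield, 24 x 68 x 30 mm, already lying in the other compartment, lengthwise along the chest's x, close to the outer side wall (about 20 mm behind the chest's middle, 100 mm to the side). Origin: centre of its underside, its y along its length.
- l_block_shield: Obstacle, fixed: the big taupe L-block bench shield with a sloping lead-glass window, about 0.2 m deep, 0.3 m wide, 0.40 m tall. Its front stands across the middle of the worktop from about (x 0.54, y -0.13) to (x 0.60, y +0.19), at all heights up to 0.4 m. Origin: centre of its base. Keep the gripper's body and wrist in front of it (nearer the robot) when carrying things past.
- pen_dosimeter: Bystander: pen dosimeter, 14 x 110 x 16 mm, lying (length along its y). Leave it alone.
- lab_timer: Bystander: small three-button timer, 66 x 62 x 19 mm. Leave it alone.
- marker_pen: Bystander: marker pen, 17 x 135 x 16 mm, lying. Leave it alone.

How it is judged (in metres and radians):
On the way:
1. the loose vial stands in the vial's compartment and the loose syringe shield lies in the shield's, with the lid still open ((((x of vial_loose in the frame of chest between -0.066 and 0.066 m and y of vial_loose in the frame of chest between 0.004 and 0.122 m and z of vial_loose in the frame of chest between 0.015 and 0.045 m and angle between vial_loose's own z axis and vertical below 0.25 rad) and (x of vial_in in the frame of chest between -0.066 and 0.066 m and y of vial_in in the frame of chest between 0.004 and 0.122 m and z of vial_in in the frame of chest between 0.015 and 0.045 m and angle between vial_in's own z axis and vertical below 0.25 rad) and (x of shield_loose in the frame of chest between -0.066 and 0.066 m and y of shield_loose in the frame of chest between -0.122 and -0.004 m and z of shield_loose in the frame of chest between 0.015 and 0.045 m) and (x of shield_in in the frame of chest between -0.066 and 0.066 m and y of shield_in in the frame of chest between -0.122 and -0.004 m and z of shield_in in the frame of chest between 0.015 and 0.045 m)) or ((x of vial_loose in the frame of chest between -0.066 and 0.066 m and y of vial_loose in the frame of chest between -0.122 and -0.004 m and z of vial_loose in the frame of chest between 0.015 and 0.045 m and angle between vial_loose's own z axis and vertical below 0.25 rad) and (x of vial_in in the frame of chest between -0.066 and 0.066 m and y of vial_in in the frame of chest between -0.122 and -0.004 m and z of vial_in in the frame of chest between 0.015 and 0.045 m and angle between vial_in's own z axis and vertical below 0.25 rad) and (x of shield_loose in the frame of chest between -0.066 and 0.066 m and y of shield_loose in the frame of chest between 0.004 and 0.122 m and z of shield_loose in the frame of chest between 0.015 and 0.045 m) and (x of shield_in in the frame of chest between -0.066 and 0.066 m and y of shield_in in the frame of chest between 0.004 and 0.122 m and z of shield_in in the frame of chest between 0.015 and 0.045 m))) and value of joint lid above 0.9 rad), for 0.2 s.
At the end, for the whole second after the job is handed in: Both vials stand (within 0.25 rad of upright) on the floor of one compartment of the chest, both syringe shields lie in the other, the two residents still in their own compartments, and the lid is fully shut past its rollers (within 0.02 rad, 3 mm at the front edge) and at rest ((((x of vial_loose in the frame of chest between -0.066 and 0.066 m and y of vial_loose in the frame of chest between 0.004 and 0.122 m and z of vial_loose in the frame of chest between 0.015 and 0.045 m and angle between vial_loose's own z axis and vertical below 0.25 rad) and (x of vial_in in the frame of chest between -0.066 and 0.066 m and y of vial_in in the frame of chest between 0.004 and 0.122 m and z of vial_in in the frame of chest between 0.015 and 0.045 m and angle between vial_in's own z axis and vertical below 0.25 rad) and (x of shield_loose in the frame of chest between -0.066 and 0.066 m and y of shield_loose in the frame of chest between -0.122 and -0.004 m and z of shield_loose in the frame of chest between 0.015 and 0.045 m) and (x of shield_in in the frame of chest between -0.066 and 0.066 m and y of shield_in in the frame of chest between -0.122 and -0.004 m and z of shield_in in the frame of chest between 0.015 and 0.045 m)) or ((x of vial_loose in the frame of chest between -0.066 and 0.066 m and y of vial_loose in the frame of chest between -0.122 and -0.004 m and z of vial_loose in the frame of chest between 0.015 and 0.045 m and angle between vial_loose's own z axis and vertical below 0.25 rad) and (x of vial_in in the frame of chest between -0.066 and 0.066 m and y of vial_in in the frame of chest between -0.122 and -0.004 m and z of vial_in in the frame of chest between 0.015 and 0.045 m and angle between vial_in's own z axis and vertical below 0.25 rad) and (x of shield_loose in the frame of chest between -0.066 and 0.066 m and y of shield_loose in the frame of chest between 0.004 and 0.122 m and z of shield_loose in the frame of chest between 0.015 and 0.045 m) and (x of shield_in in the frame of chest between -0.066 and 0.066 m and y of shield_in in the frame of chest between 0.004 and 0.122 m and z of shield_in in the frame of chest between 0.015 and 0.045 m))) and value of joint lid below 0.02 rad and velocity of joint lid between -0.05 and 0.05 rad/s); the robot touches nothing.
It fails at once if the lid slams: it closes faster than 2.5 rad/s (0.4 m/s at its front edge) anywhere between 0.45 rad and the rollers at 0.07 rad (value of joint lid between 0.07 and 0.45 rad and velocity of joint lid below -2.5 rad/s).
It fails at once if a bystander (pen dosimeter, timer, marker pen) is shifted more than 30 mm (distance of any of pen_dosimeter, lab_timer, marker_pen from where it was at the start of the episode above 0.03 m).
It also fails if it takes over 72 s, if anything falls off the work surface, if the arm or the gripper's body presses on something with over 40 N, if the wrist force passes 120 N, or if a joint passes its speed limit or range.

ROBOT

A 6-joint arm with a two-finger parallel gripper is mounted at the origin on a cart in front of the work surface, level with it; the furniture and walls round the work are solid. World frame = base frame: x ahead of the robot, y to its left, z up, the work surface at z = 0. Lengths are in mm, angles in rad, forces in N, time in s.
With the tool pointing down it reaches from about 300 to 775 mm from the base axis. Payload 14.6 kg.
Tool frame: the origin (TCP) lies between the finger pads; the fingertips stand manip.tip_reach ahead of it and the grasp point (between the pads) lies 5 mm behind it (manip.tip_reach is the distance from the TCP to the fingertips, in mm); z points along the fingers, y is the line along which they close (so a half turn about z gives the same grasp; the last joint's range is limited). The gripper opens to 94 mm and grips with 3 to 60 N. Pads are 16 mm wide; open, the fingers measure 119 mm over their backs; the gripper's body (75 mm by 177 mm) begins 78 mm behind the grasp point.
Start: joints at [-1.331, 0.3, 1.521, -0, 1.321, -0.067], TCP at [166.098, -524.31, 219.446] pointing down, gripper open.
Joint ranges: [-3.03, 3.03], [-0.79, 2.21], [0.23, 2.52], [-1.04, 4.18], [0, 3.07], [-2.55, 2.55]. Speed limits (rad/s): [2.22, 2.22, 2.57, 3.14, 3.14, 3.14].

INTERFACE

Orientations are given as [roll, pitch, yaw] about the fixed x, y, z axes, in that order (R = Rz(yaw) Ry(pitch) Rx(roll)).
In Python, from cell import manip gives the robot as it stands. The module is installed in compiled form; this text tells all that it offers.
- The arm moves only by the shell command python3 -m creep 'ROWS' [FORCE]. ROWS is JSON, a list of rows, each a list of 3 entries, a list of its own where there are three numbers: the opening, from -1 (shut) to 1 (fully open), then the shift along the tool's x, y, z in cm, then the turn about the tool's z in units of 5 degrees (1.0 is 5 degrees). In form: [[grip, [tx, ty, tz], roll], ...]. A call has 1 to 12 rows; each row is the pose to reach, as a shift and turn from the pose commanded when the call began, along the tool's axes at that moment; what a row does not reach only later rows make up. A row lasts 1/10 s, in which the tool goes at most 50 mm and 8.59 degrees, less where a joint would pass 70% of its speed; a pose out of reach is approached as far as the arm can. A call with a gripper value outside its range is refused whole. The fingers move at their own pace and stop on an object; FORCE is the grip in N (left out, the last holds). Time passes only in rows, so rows that repeat a pose let the fingers close. It gives the time, the measured TCP pose, the force, the opening and the grip force at its end, in the units of the state.
- manip.read_state(): the state, without advancing time (a new reading comes with each control period).
- manip.camera(name): name is "scene" or "top" or "wrist"; returns the picture (400x640x3 uint8, red, green, blue); there is no depth.
- manip.camera_params(name): a dict with "fovy" (degrees; the focal length in pixels is half the picture's height over the tangent of half this angle, whatever the lens; pixels are square), "cx", "cy" (the principal point, pixels), "k1" (the pictures are not rectified: a ray, as slopes to the right and down, at radius r is drawn at 1 + k1 r^2 times it, then the intrinsics apply), "origin" and "attitude" of the camera in the world. Camera axes: x right, y down, z forward; pixel columns grow to the right and rows downward; lengths in mm; the calibration is good to about 2 mm. A picture is of the moment at which its call begins: read the wrist's pose just before it. camera_params takes no time and is no camera call; for the wrist camera it gives the pose at the moment of the call.
- manip.sign_off(): hands the job in; it is judged then, once.
The state is a dict: "clock": time; "joints": joint angles; "qd": joint speeds; "effort": joint torques, N m; "eef_pos": TCP position; "eef_rot": TCP orientation; "wrist_force": force on the tool from outside, world axes, zero at the start; "moment": the same for the moment, N m; "finger_gap": finger opening in mm; "finger_force": force on a finger pad.
Only numpy, scipy, OpenCV 4.12 (cv2) and the standard library are available. Lean on these libraries where they do the work, as an engineer would, in place of code of your own. Each camera call takes 0.05 s, during which the arm holds its last target. There are 200 camera calls.

## Working session

There is one attempt and no reset: what is moved stays moved. The work goes in short steps, Python scripts to look and compute and a shell command to move; the robot and the scene stay as the last step left them, time stands still between calls to the robot, and variables do not carry over. Pictures are saved under pics/ and viewed, at most 10 in all, crops included, and the job is handed in when it is done.

```bash
mkdir -p pics
cat > h.py <<'E'
import numpy as np, cv2
from cell import manip
from scipy.spatial.transform import Rotation as R
def K(p):
    f=200/np.tan(np.radians(p['fovy'])/2); return f
def att(p):
    a=np.array(p['attitude'],float)
    return a if a.shape==(3,3) else R.from_euler('xyz',a).as_matrix()
def ray(p,u,v):
    f=K(p); d=np.array([(u-p['cx'])/f,(v-p['cy'])/f]); s=d.copy()
    for _ in range(20): s=d/(1+p['k1']*(s@s))
    return np.array(p['origin'],float), att(p)@np.array([s[0],s[1],1.])
def onz(p,u,v,z):
    o,d=ray(p,u,v); return o+d*(z-o[2])/d[2]
def proj(p,X):
    c=att(p).T@(np.array(X,float)-np.array(p['origin'])); s=c[:2]/c[2]
    s=s*(1+p['k1']*(s@s)); return s*K(p)+[p['cx'],p['cy']]
def snap(n,f):
    p=manip.camera_params(n); im=manip.camera(n); cv2.imwrite(f'pics/{f}.png',im[:,:,::-1]); return p,im
E
python3 - <<'E'
from h import *
for n in ['scene','top']:
    p,im=snap(n,n+'0'); print(p)
print(manip.read_state(), manip.tip_reach)
E
```

```text
{'fovy': 48.52329458354861, 'cx': 317.5003904924665, 'cy': 205.7727045108709, 'k1': -0.095837018607774, 'origin': array([ -208.71489552, -1002.77717274,  1118.59363378]), 'attitude': array([-2.2493685 , -0.02171435, -0.60416698])}
{'fovy': 50.72600598765079, 'cx': 319.63115862081344, 'cy': 199.60172910016576, 'k1': -0.02233814910143708, 'origin': array([ 275.50513361,   -2.99884345, 1323.83487629]), 'attitude': array([-2.94192878,  0.01845509, -1.59581081])}
{'clock': 0.1, 'joints': array([-1.33057015e+00,  3.00441784e-01,  1.52149532e+00,  6.26102828e-06,
        1.32070328e+00, -6.66198246e-02]), 'qd': array([ 0.00162119, -0.00239086, -0.00126743,  0.00047656,  0.00019581,
        0.00113051]), 'effort': array([ 2.62324866e-03, -5.32645583e+01, -3.53284228e+01,  7.10226805e-02,
        2.34808191e-02, -6.68615644e-05]), 'eef_pos': array([ 166.06696414, -524.1066276 ,  218.93868413]), 'eef_rot': array([-3.14054765e+00, -7.57989070e-05,  3.06844405e-01]), 'wrist_force': array([0.66545417, 0.24231909, 0.28107358]), 'moment': array([-0.04839517, -0.01034881, -0.00026215]), 'finger_force': 0.0, 'finger_gap': 93.60206717726017} 14.0
```

View pics/scene0.png

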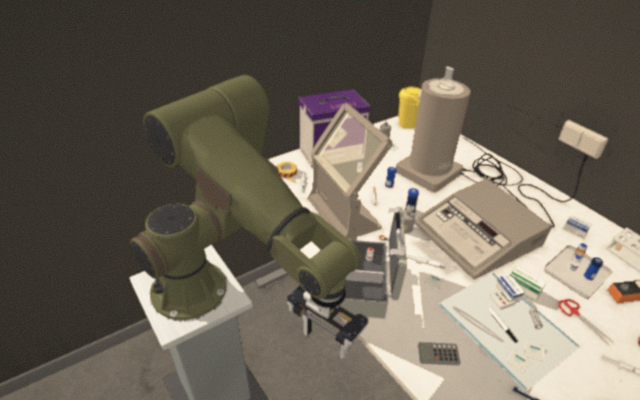

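View pics/top0.png

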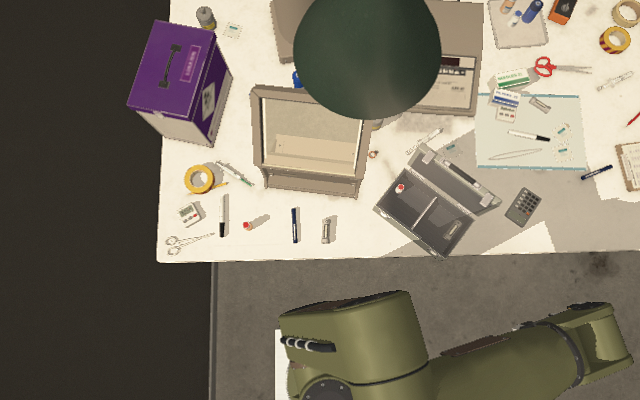

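Run:
```python
from h import *
im=cv2.imread('pics/top0.png'); p=manip.camera_params('top')
a=cv2.resize(im[140:265,365:510],None,fx=4,fy=4,interpolation=cv2.INTER_CUBIC)
b=cv2.resize(im[190:260,170:345],None,fx=4,fy=4,interpolation=cv2.INTER_CUBIC)
c=np.zeros((600,780,3),np.uint8); c[:500,:580]=a
cv2.imwrite('pics/c1.png',c[:500,:580]); cv2.imwrite('pics/c2.png',b)
```

```text
(no output)
```

View pics/c1.png

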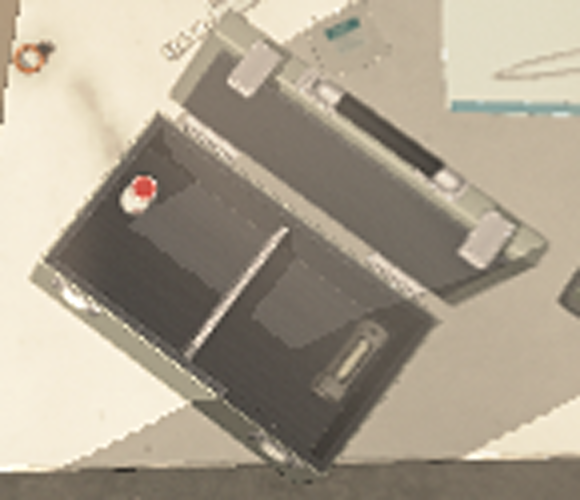

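View pics/c2.png

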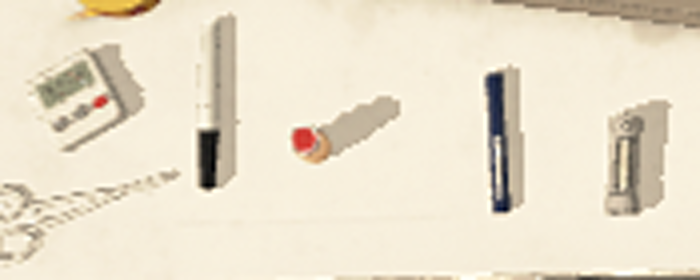

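Run:
```python
from h import *
im=cv2.imread('pics/top0.png'); p=manip.camera_params('top')
g=lambda x,y,z:onz(p,365+x/4-.375,140+y/4-.375,z)
g2=lambda x,y,z:onz(p,170+x/4-.375,190+y/4-.375,z)
np.set_printoptions(precision=1,suppress=True)
bl,br,fl,fr=[g(*q,84) for q in [(160,116),(439,320),(43,264),(322,471)]]
d1,d2=g(287,229,70),g(190,357,70)
for n,v in dict(bl=bl,br=br,fl=fl,fr=fr,d1=d1,d2=d2).items(): print(n,v)
print('len',np.linalg.norm(bl-br),np.linalg.norm(fl-fr),np.linalg.norm(bl-fl),np.linalg.norm(br-fr),np.linalg.norm(d1-d2))
print('cen',(bl+br+fl+fr)/4,(d1+d2)/2)
for v in (bl-fl,br-fr,d1-d2): print('yaw',np.arctan2(v[1],v[0]))
for v in (bl-br,fl-fr): print('yaw',np.arctan2(v[1],v[0])-np.pi/2)
print('vial cap',g2(304,139,52),'shield',g2(624,165,24),'ends',g2(625,113,24),g2(623,212,24))
print('pen',g2(498,142,16),'vin',g(144,187,71),'sin',g(353,360,50))
# handle bar: ray, in plane y_chest ~0
c=(bl+br+fl+fr)/4; 
y=np.mean([np.arctan2(*(bl-fl)[[1,0]]),np.arctan2(*(br-fr)[[1,0]]),np.arctan2(*(d1-d2)[[1,0]]),np.arctan2(*(bl-br)[[1,0]])-np.pi/2,np.arctan2(*(fl-fr)[[1,0]])-np.pi/2])
Rz=R.from_euler('z',y).as_matrix()
for z in (270,280,290,300): print('bar',z,Rz.T@(g(390,135,z)-[c[0],c[1],0]))
h=cv2.cvtColor(im,cv2.COLOR_BGR2HSV); m=cv2.inRange(h,(0,120,100),(8,255,255))|cv2.inRange(h,(172,120,100),(180,255,255)); 
n,l,s,ce=cv2.connectedComponentsWithStats(m)
for i in range(1,n):
  if s[i,4]>5: print(ce[i],s[i,4])
```

```text
bl [ 615.4 -246.7   84. ]
br [ 453.3 -442.7   84. ]
fl [ 503.8 -152.2   84. ]
fr [ 345.  -347.1   84. ]
d1 [ 528.  -339.6   70. ]
d2 [ 432.8 -259.7   70. ]
len 254.28354970162604 251.34425619699326 146.23523358652125 144.46200080365782 124.2862235801451
cen [ 479.4 -297.2   84. ] [ 480.4 -299.7   70. ]
yaw -0.7026090679429025
yaw -0.7231481763510637
yaw -0.6979611231936345
yaw -0.6911295036182465
yaw -0.6838181833460866
vial cap [462.8 241.8  52. ] shield [439.8  -1.7  24. ] ends [480.5  -3.6  24. ] [403.4   0.1  24. ]
pen [461.6  96.3  16. ] vin [ 563.5 -233.5   71. ] sin [ 429.6 -386.8   50. ]
bar 270 [ 90.6  -1.9 270. ]
bar 280 [ 86.4  -1.  280. ]
bar 290 [ 82.3  -0.1 290. ]
bar 300 [ 78.2   0.8 300. ]
[602.4  41.9] 7
[607.7  48.6] 9
[613.2  51.9] 11
[544.4  67. ] 181
[633.7 118.3] 35
[400.5 186.2] 20
[194.7 215. ] 7
[245.3 224.3] 27
```

```bash
cat >> h.py <<'E'
CX,CY,CYAW=480.,-298.,-0.70
def ch(x,y):
    v=R.from_euler('z',CYAW).apply([x,y,0]); return CX+v[0],CY+v[1]
def to(*T):
    "T: (x,y,z,yaw) targets; prints shift cm and turn units from the present pose"
    s=manip.read_state(); Rm=R.from_euler('xyz',s['eef_rot'])
    for x,y,z,w in T:
        d=Rm.inv().apply(np.array([x,y,z])-s['eef_pos'])/10
        a=(s['eef_rot'][2]-w+np.pi)%(2*np.pi)-np.pi
        print(np.round(d,2),round(np.degrees(a)/5,2))
E
python3 - <<'E'
from h import *
to((441,-2,120,-.048))
E
```

```text
[ 41.98 -41.46   9.94] 4.07
```

```bash
python3 -m creep '[[1,[42,-41.5,5],4.07],[1,[42,-41.5,5],4.07],[1,[42,-41.5,5],4.07],[1,[42,-41.5,5],4.07],[1,[42,-41.5,5],4.07],[1,[42,-41.5,5],4.07],[1,[42,-41.5,5],4.07],[1,[42,-41.5,5],4.07],[1,[42,-41.5,5],4.07],[1,[42,-41.5,5],4.07],[1,[42,-41.5,5],4.07],[1,[42,-41.5,5],4.07]]' 25
python3 - <<'E'
from h import *
to((441,-2,60,-.048),(441,-2,17,-.048))
E
```

```text
clock: 1.3
eef_pos: [441.6, 0.6, 169.2]
eef_rot: [-3.142, 0.0, -0.048]
wrist_force: [-0.2, -0.6, 1.0]
finger_gap: 94.3
finger_force: 0.0
[-0.05  0.26 10.92] 0.0
[-0.05  0.26 15.22] 0.0
```

```bash
python3 -m creep '[[1,[0,0.1,5],0],[1,[0,0.1,10],0],[1,[0,0.1,13],0],[1,[0,0.1,15.1],0],[1,[0,0.1,15.1],0],[-1,[0,0.1,15.1],0],[-1,[0,0.1,15.1],0],[-1,[0,0.1,15.1],0],[-1,[0,0.1,15.1],0],[-1,[0,0.1,15.1],0],[-1,[0,0.1,15.1],0],[-1,[0,0.1,15.1],0]]' 30
python3 - <<'E'
from h import *
snap('wrist','w1')
to((430,-2,160,-.048),(*ch(-15,-45),160,-.70),(*ch(-15,-45),45,-.70))
E
```

```text
clock: 2.5
eef_pos: [441.2, -2.8, 18.5]
eef_rot: [-3.142, -0.0, -0.048]
wrist_force: [0.2, -0.1, -0.5]
finger_gap: 41.4
finger_force: 0.0
[ -1.12  -0.03 -14.15] -0.0
[  1.39  31.96 -14.15] 7.47
[ 1.39 31.96 -2.65] 7.47
```

View pics/w1.png

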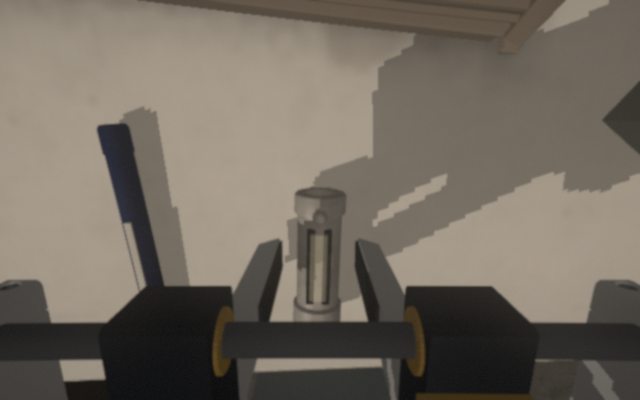

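The wrist view shows the shield (320,250) centred between the still-closing fingers, with the pen (130,200) well clear. I'll finish closing and lift.

```bash
python3 -m creep '[[-1,[0,0,0],0],[-1,[0,0,0],0],[-1,[0,0,0],0],[-1,[0,0,0],0],[-1,[0,0,0],0],[-1,[0,0,-3],0],[-1,[-0.5,0,-7],0],[-1,[-1,0,-11],0],[-1,[-1,0,-14],0],[-1,[-1,0,-14],0]]' 30
python3 - <<'E'
from h import *
to((*ch(-15,-45),160,-.70),(*ch(-15,-45),45,-.70))
E
```

```text
clock: 3.55
eef_pos: [432.4, -2.5, 161.6]
eef_rot: [3.141, -0.006, -0.048]
wrist_force: [1.2, 0.6, -4.9]
finger_gap: 26.7
finger_force: 29.8
[ 2.26 31.96  0.18] 7.47
[ 2.19 31.95 11.68] 7.47
```

```bash
python3 -m creep '[[-1,[0,4,0],1],[-1,[0,8,0],2],[-1,[0.5,12.5,0],3],[-1,[1,17,0],4.2],[-1,[1.5,21.5,0],5.4],[-1,[2,26,0],6.4],[-1,[2.2,30,0],7.2],[-1,[2.2,32,0],7.47],[-1,[2.2,32,0],7.47],[-1,[2.2,32,0],7.47]]' 30
python3 - <<'E'
from h import *
p,im=snap('wrist','w2'); np.set_printoptions(precision=1,suppress=True)
to((*ch(-15,-45),160,-.70),(*ch(-15,-45),45,-.70))
E
```

```text
clock: 4.55
eef_pos: [437.0, -322.5, 156.4]
eef_rot: [-3.141, 0.003, -0.7]
wrist_force: [-0.4, 0.3, -4.3]
finger_gap: 26.8
finger_force: 29.8
[ 0.2 -0.1 -0.3] 0.01
[ 0.2 -0.1 11.2] 0.01
```

View pics/w2.png

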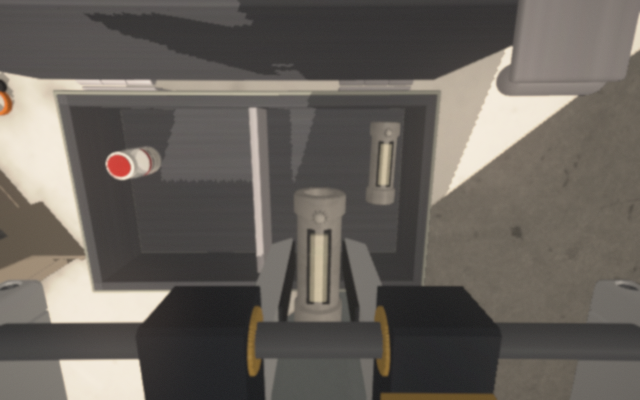

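The shield hangs straight over the right compartment, between the divider (262,180) and the resident shield (385,165). Now I'll lower it.

```bash
python3 -m creep '[[-1,[0.1,0,4],0],[-1,[0.1,0,7],0],[-1,[0.1,0,9.5],0],[-1,[0.1,0,11],0],[-1,[0.1,0,11.2],0],[-1,[0.1,0,11.2],0],[-0.1,[0.1,0,11.2],0],[-0.1,[0.1,0,11.2],0],[-0.1,[0.1,0,11.2],0],[-0.1,[0.1,0,11.2],0]]' 30; python3 -m creep '[[-0.1,[0,0,-3],0],[-0.1,[0,0,-7],0],[-0.1,[0,0,-11],0],[-0.1,[0,0,-14],0],[-0.1,[0,0,-14],0]]'
python3 - <<'E'
from h import *
to((425,-100,180,-.05),(462,241,120,-.05),(462,241,26,-.05))
p=manip.camera_params('top'); im=manip.camera('top'); 
h=cv2.cvtColor(im,cv2.COLOR_RGB2HSV); m=cv2.inRange(h,(0,120,100),(8,255,255))|cv2.inRange(h,(172,120,100),(180,255,255)); 
n,l,s,ce=cv2.connectedComponentsWithStats(m)
for i in range(1,n):
  if abs(ce[i][0]-245)<8: print(onz(p,*ce[i],52))
a=im[190:260,195:270]; k=cv2.inRange(cv2.cvtColor(a,cv2.COLOR_RGB2GRAY),0,70); ys,xs=np.nonzero(k); print('dark',onz(p,xs.mean()+195,ys.mean()+190,8),len(xs))
E
```

```text
clock: 5.6
eef_pos: [438.6, -323.9, 47.0]
eef_rot: [-3.142, -0.001, -0.7]
wrist_force: [0.1, 0.8, -0.6]
finger_gap: 42.2
finger_force: 0.0
clock: 6.1
eef_pos: [439.6, -324.7, 191.0]
eef_rot: [-3.142, -0.007, -0.7]
wrist_force: [0.7, 0.1, -0.2]
finger_gap: 42.4
finger_force: 0.0
[-15.6  -16.24   0.98] -7.45
[-34.79 -44.7    6.84] -7.45
[-34.86 -44.7   16.24] -7.45
[463.17524714 242.69325588  52.        ]
dark [461.19108977 328.12847362   8.        ] 54
```

```bash
python3 -m creep '[[0.2,[-3.2,-3.2,0.9],-1.2],[0.2,[-6.4,-6.5,0.9],-2.4],[0.2,[-9.6,-9.8,0.9],-3.6],[0.2,[-12.6,-13,0.9],-4.8],[0.2,[-15.6,-16.2,0.9],-6],[0.2,[-18.8,-20.5,0.9],-7],[0.2,[-22,-25,1.5],-7.45],[0.2,[-25,-30,3],-7.45],[0.2,[-28.2,-34.5,4.5],-7.45],[0.2,[-31.4,-39,5.5],-7.45],[0.2,[-34.8,-44.7,6.8],-7.45],[0.2,[-34.8,-44.7,6.8],-7.45]]'
python3 - <<'E'
from h import *
to((462.5,242,60,-.05),(462.5,242,26,-.05))
E
```

```text
clock: 7.35
eef_pos: [459.6, 244.2, 116.8]
eef_rot: [3.141, 0.001, -0.05]
wrist_force: [-0.1, -1.3, 1.1]
finger_gap: 57.0
finger_force: 0.0
[0.31 0.2  5.68] 0.0
[0.32 0.2  9.08] 0.0
```

```bash
python3 -m creep '[[0.2,[0.2,0.1,4],0],[0.2,[0.2,0.1,7],0],[0.2,[0.2,0.1,9.1],0],[0.2,[0.2,0.1,9.1],0],[-1,[0.2,0.1,9.1],0],[-1,[0.2,0.1,9.1],0],[-1,[0.2,0.1,9.1],0],[-1,[0.2,0.1,9.1],0],[-1,[0.2,0.1,9.1],0],[-1,[0.2,0.1,9.1],0],[-1,[0.2,0.1,9.1],0]]' 15
python3 - <<'E'
from h import *
snap('wrist','w3')
to((430,200,160,-.05),(425,-100,170,-.05),(*ch(-15,45),165,-.7))
E
```

```text
clock: 8.45
eef_pos: [462.6, 241.3, 28.1]
eef_rot: [-3.141, -0.001, -0.05]
wrist_force: [-0.5, -1.4, 6.5]
finger_gap: 25.2
finger_force: 15.0
[ -3.04   4.29 -13.19] -0.0
[ -2.03  34.27 -14.2 ] -0.0
[  5.98  49.28 -13.7 ] 7.45
```

View pics/w3.png

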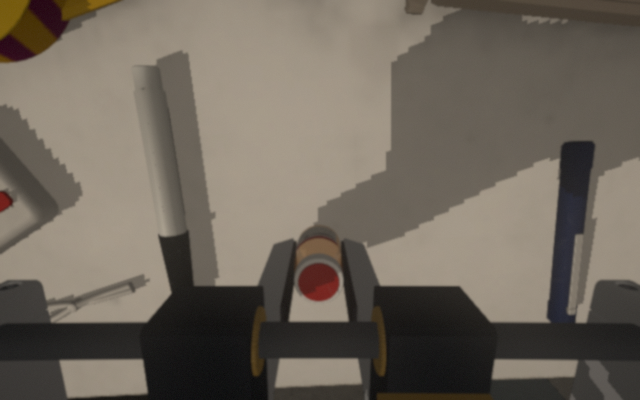

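The vial's red cap (318,281) sits squarely between the pads, with the marker and pen clear. Next I'll lift and carry it in front of the L-block.

```bash
python3 -m creep '[[-1,[0,0,-3],0],[-1,[-1.5,1.5,-7],0],[-1,[-2.8,4.3,-11],0],[-1,[-3,9,-13.5],0],[-1,[-2.8,14,-14],0],[-1,[-2.6,19,-14],0],[-1,[-2.4,24,-14],0],[-1,[-2.2,29,-14],0],[-1,[-2,34,-14],0],[-1,[-2,36,-14],0.5],[-1,[-2,36,-14],0.5]]' 15
python3 - <<'E'
from h import *
to((*ch(-15,45),165,-.7),(*ch(-15,45),53,-.7))
E
```

```text
clock: 9.6
eef_pos: [423.9, -119.8, 167.5]
eef_rot: [3.141, -0.0, -0.099]
wrist_force: [1.0, 0.7, -1.5]
finger_gap: 25.5
finger_force: 15.0
[ 8.64 12.62  0.25] 6.89
[ 8.64 12.62 11.45] 6.89
```

```bash
python3 -m creep '[[-1,[0,3.5,0],1.2],[-1,[0.5,7,0],2.4],[-1,[2,9.5,0],3.6],[-1,[4,11.5,0],4.8],[-1,[6.5,12.6,0],6],[-1,[8.6,12.6,0],6.89],[-1,[8.6,12.6,0],6.89],[-1,[8.6,12.6,0],6.89],[-1,[8.6,12.6,0],6.89]]' 15
python3 - <<'E'
from h import *
snap('wrist','w4')
to((*ch(-15,45),165,-.7),(*ch(-15,45),54,-.7))
E
```

```text
clock: 10.5
eef_pos: [497.6, -250.2, 167.5]
eef_rot: [3.142, 0.0, -0.693]
wrist_force: [-0.2, 0.1, 0.5]
finger_gap: 25.3
finger_force: 15.0
[0.22 0.29 0.26] 0.07
[ 0.22  0.29 11.36] 0.07
```

View pics/w4.png

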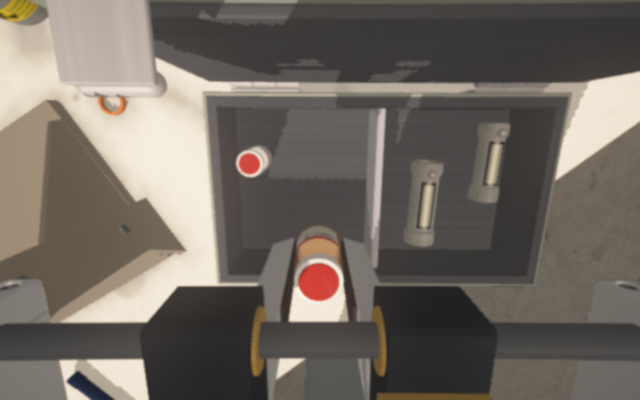

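The shield now lies in the right compartment (425,203) next to the resident shield. The vial is over the left compartment with room to the divider, so I'll lower and release it.

```bash
python3 -m creep '[[-1,[0.1,0.1,4],0],[-1,[0.1,0.1,7],0],[-1,[0.1,0.1,9.5],0],[-1,[0.1,0.1,10.8],0],[-1,[0.1,0.1,11.3],0],[-1,[0.1,0.1,11.4],0],[-1,[0.1,0.1,11.4],0],[-0.2,[0.1,0.1,11.4],0],[-0.2,[0.1,0.1,11.4],0],[-0.2,[0.1,0.1,11.4],0],[-0.2,[0.1,0.1,11.4],0]]' 15; python3 -m creep '[[-0.2,[0,0,-2],0],[-0.2,[0,0,-5],0],[-0.2,[0,0,-9],0],[-0.2,[-3,0,-14],0],[-0.2,[-8,0,-18],0],[-0.2,[-12,0,-23],0],[-0.2,[-12,0,-28],0],[-0.2,[-12,0,-28],0]]'
python3 - <<'E'
from h import *
snap('wrist','w5'); p,im=snap('top','top5'); print(manip.read_state()['joints'])
w=cv2.imread('pics/w5.png')
cv2.imwrite('pics/m5.png',np.vstack([cv2.resize(w,(480,300)),cv2.resize(cv2.imread('pics/top5.png')[140:265,310:510],(480,300),interpolation=cv2.INTER_CUBIC)]))
E
```

```text
clock: 11.65
eef_pos: [498.3, -252.3, 53.7]
eef_rot: [-3.142, -0.0, -0.695]
wrist_force: [0.2, -0.4, 1.1]
finger_gap: 37.6
finger_force: 0.0
clock: 12.45
eef_pos: [405.3, -174.6, 337.2]
eef_rot: [-3.141, -0.004, -0.695]
wrist_force: [0.2, -0.1, 1.1]
finger_gap: 37.7
finger_force: 0.0
[-4.89999725e-01 -1.78209315e-02  1.61088947e+00  3.73450341e-05
  1.54085634e+00  1.77539975e+00]
```

View pics/m5.png

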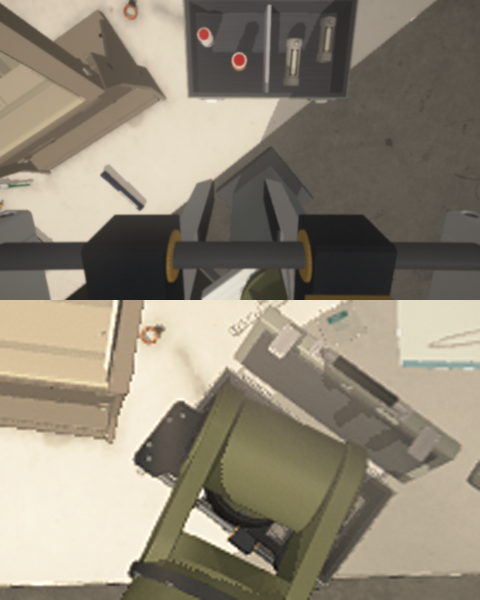

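Both items are in: two vials at (204,34) and (238,61), two shields at (327,35) and (292,62), all settled and with the bystander pen untouched. Next is the lid handle.

Run:
```python
from h import *
to((*ch(-100,30),345,.87),(*ch(81,0),345,.87))
```

```text
[ 3.55  1.66 -0.69] -17.93
[21.63  4.76 -0.56] -17.93
```

```bash
python3 -m creep '[[1,[0,0.5,-1],-1.5],[1,[1,1,-1],-3],[1,[2,1.5,-1],-4.6],[1,[3.5,1.7,-1],-6.2],[1,[5,2,-1],-7.8],[1,[7,2.4,-1],-9.4],[1,[9,2.8,-1],-11],[1,[11.5,3.2,-1],-12.6],[1,[14,3.5,-1],-14.2],[1,[16.5,4,-1],-15.8],[1,[19,4.3,-1],-17.2],[1,[21,4.7,-1],-17.93]]'
python3 - <<'E'
from h import *
p,im=snap('wrist','w6'); print(p['origin'],p['attitude']); to((*ch(81,0),345,.87))
t=cv2.imread('pics/top5.png'); cv2.imwrite('pics/m6.png',np.vstack([cv2.imread('pics/w6.png')]))
E
```

```text
clock: 13.75
eef_pos: [538.0, -346.9, 341.7]
eef_rot: [-3.14, 0.0, 0.874]
wrist_force: [-0.3, -0.4, -1.2]
finger_gap: 94.0
finger_force: 0.0
[ 584.65489106 -290.05330175  507.7692116 ] [ 2.88536452e+00  2.31459417e-03 -6.96732955e-01]
[ 0.08  0.36 -0.43] 0.07
```

View pics/w6.png

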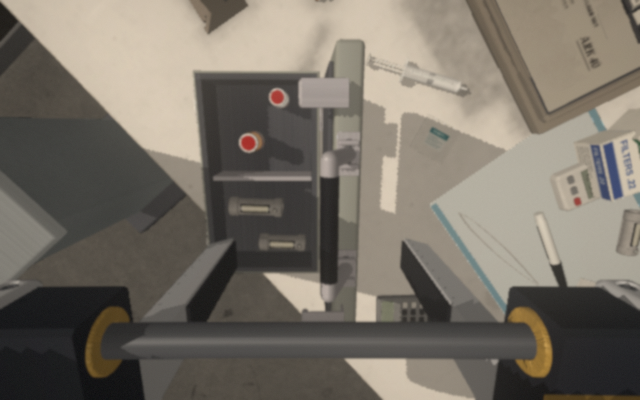

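Run:
```python
from h import *
np.set_printoptions(precision=1,suppress=True)
p=dict(manip.camera_params('wrist'))
Rz=R.from_euler('z',CYAW).as_matrix()
c=lambda P:Rz.T@(P-[CX,CY,0])
for z in (280,291,300): print(z,c(onz(p,329,155,z)),c(onz(p,329,310,z)))
print(c(np.array(manip.read_state()['eef_pos'])))
to((*ch(80,0),345,.87),(*ch(80,0),289,.87))
```

```text
280 [ 83.   50.8 280. ] [ 84.6 -65.9 280. ]
291 [ 82.7  51.9 291. ] [ 84.2 -59.2 291. ]
300 [ 82.5  52.8 300. ] [ 83.9 -53.7 300. ]
[ 77.4  -0.8 340.7]
[ 0.1  0.3 -0.4] 0.07
[0.1 0.3 5.2] 0.07
```

The bar lies at (329,155)–(329,310), about chest (83, 0, 290), so the lid stands at about 1.52 rad with the handle straight. Now I'll descend and grip it.

```bash
python3 -m creep '[[1,[0,0.5,0],0.07],[1,[0,0.6,2],0.07],[1,[0,0.6,4],0.07],[1,[0,0.6,5.4],0.07],[1,[0,0.6,5.4],0.07],[-1,[0,0.6,5.4],0.07],[-1,[0,0.6,5.4],0.07],[-1,[0,0.6,5.4],0.07],[-1,[0,0.6,5.4],0.07],[-1,[0,0.6,5.4],0.07],[-1,[0,0.6,5.4],0.07],[-1,[0,0.6,5.4],0.07]]' 30; python3 -m creep '[[-1,[0,0,0],0],[-1,[0,0,0],0],[-1,[0,0,0],0],[-1,[0,0,0],0],[-1,[0,0,0],0],[-1,[0,0,0],0],[-1,[0,0,0],0],[-1,[0,0,0],0]]' 30
cat >> h.py <<'E'
def cpose():
    return R.from_euler('z',CYAW).as_matrix().T@(np.array(manip.read_state()['eef_pos'])-[CX,CY,0])
E
python3 - <<'E'
from h import *
np.set_printoptions(precision=2,suppress=True)
b=cpose()+[0,0,5]; print(b)
v=np.array([83-b[0],b[2]-86]); print('r',np.hypot(*v),'phi',np.arctan2(v[1],v[0]))
ph0=np.arctan2(v[1],v[0]); r=np.hypot(*v)
for th in np.arange(1.45,0,-.05):
    q=r*np.array([-np.cos(th+.0487)+np.cos(ph0), np.sin(th+.0487)-np.sin(ph0)])/10; print(round(th,2),[0,round(q[0],2),round(-q[1],2)])
E
```

```text
clock: 15.0
eef_pos: [541.8, -349.8, 289.5]
eef_rot: [3.142, -0.0, 0.864]
wrist_force: [0.1, -0.0, -0.0]
finger_gap: 41.7
finger_force: 0.0
clock: 15.8
eef_pos: [541.9, -349.9, 289.3]
eef_rot: [3.142, 0.0, 0.864]
wrist_force: [2.5, -3.1, -2.4]
finger_gap: 11.5
finger_force: 30.0
[ 80.74   0.19 294.34]
r 208.35542664779737 phi 1.5599310778632263
1.45 [0, np.float64(-1.27), np.float64(0.05)]
1.4 [0, np.float64(-2.31), np.float64(0.15)]
1.35 [0, np.float64(-3.34), np.float64(0.31)]
1.3 [0, np.float64(-4.36), np.float64(0.51)]
1.25 [0, np.float64(-5.37), np.float64(0.77)]
1.2 [0, np.float64(-6.37), np.float64(1.07)]
1.15 [0, np.float64(-7.35), np.float64(1.42)]
1.1 [0, np.float64(-8.31), np.float64(1.83)]
1.05 [0, np.float64(-9.25), np.float64(2.28)]
1.0 [0, np.float64(-10.16), np.float64(2.77)]
0.95 [0, np.float64(-11.05), np.float64(3.32)]
0.9 [0, np.float64(-11.92), np.float64(3.9)]
0.85 [0, np.float64(-12.75), np.float64(4.53)]
0.8 [0, np.float64(-13.55), np.float64(5.2)]
0.75 [0, np.float64(-14.31), np.float64(5.91)]
0.7 [0, np.float64(-15.04), np.float64(6.65)]
0.65 [0, np.float64(-15.73), np.float64(7.43)]
0.6 [0, np.float64(-16.38), np.float64(8.25)]
0.55 [0, np.float64(-16.99), np.float64(9.09)]
0.5 [0, np.float64(-17.55), np.float64(9.97)]
0.45 [0, np.float64(-18.07), np.float64(10.87)]
0.4 [0, np.float64(-18.55), np.float64(11.8)]
0.35 [0, np.float64(-18.97), np.float64(12.75)]
0.3 [0, np.float64(-19.36), np.float64(13.72)]
0.25 [0, np.float64(-19.69), np.float64(14.7)]
0.2 [0, np.float64(-19.97), np.float64(15.71)]
0.15 [0, np.float64(-20.2), np.float64(16.72)]
0.1 [0, np.float64(-20.38), np.float64(17.75)]
0.05 [0, np.float64(-20.51), np.float64(18.78)]
```

```bash
python3 -m creep '[[-1,[0,-0.6,0],0],[-1,[0,-1.25,0.05],0],[-1,[0,-1.8,0.1],0],[-1,[0,-2.3,0.15],0],[-1,[0,-2.8,0.2],0],[-1,[0,-3.3,0.3],0],[-1,[0,-3.3,0.3],0]]' 35
python3 - <<'E'
from h import *
s=manip.read_state(); print(cpose(),s['moment'])
E
```

```text
clock: 16.5
eef_pos: [516.1, -328.0, 286.9]
eef_rot: [-3.141, 0.0, 0.864]
wrist_force: [-3.3, -1.0, 7.0]
finger_gap: 10.9
finger_force: 35.0
[ 46.97010584   0.28815376 286.86810209] [-0.44473463  0.54297746  0.09023957]
```

```bash
cat >> h.py <<'E'
def barcheck():
    "edges of the bar (strongest dark band) along the row through a bar point 38 mm beside the middle"
    p=manip.camera_params('wrist'); im=manip.camera('wrist'); g=im.mean(2)
    b=cpose()+[0,0,5]
    for y in (25,38,60):
        x,yy=ch(b[0],b[1]+y); u,v=proj(p,(x,yy,b[2])); 
        print('y',y,'px',round(u),round(v),g[int(round(v)),int(u)-48:int(u)+49:4].astype(int) if 0<v<400 else '')
E
python3 - <<'E'
from h import *
barcheck()
im=cv2.imread('pics/w6.png').mean(2); print(im[200,281:378:4].astype(int), im[160,281:378:4].astype(int))
E
```

```text
y 25 px 320 221 [145 147 149 134 108 100 101  78  58  40  41  43  42  39  36  82 126 154
 153 153 150 150 150 132  94]
y 38 px 320 196 [ 59  60  60  60  57  60  62  64  55  48  59  70  60  45  40  83 124 155
 153 153 151 151 152 140  99]
y 60 px 320 151 [156 100  63  62  61  64  63  62  62  64  66  77  81  82  83  85 100 164
 152 141 128 125 140 136 110]
[ 76  57  56  57  56  57  58  57  60  82  47  43  42  38  52 137 136 134
 132 106 139 141 140 141 141] [ 67  63  58  57  58  59  77  77  79 109 152 180 159 125  92  86  86  87
 104 113 120 140 140 140 140]
```

```bash
python3 -m creep '[[-1,[0,-0.5,0.1],0],[-1,[0,-1,0.2],0],[-1,[0,-2,0.46],0],[-1,[0,-3,0.75],0],[-1,[0,-3.95,1.1],0],[-1,[0,-4.9,1.5],0],[-1,[0,-5.8,1.95],0],[-1,[0,-5.8,1.95],0],[-1,[0,-5.8,1.95],0]]' 40
python3 - <<'E'
from h import *
s=manip.read_state(); print(cpose(),s['moment']); barcheck()
E
```

```text
clock: 17.45
eef_pos: [471.2, -290.2, 268.0]
eef_rot: [-3.139, 0.001, 0.863]
wrist_force: [-15.1, 3.9, 17.0]
finger_gap: 10.8
finger_force: 40.0
[-11.74543564   0.30546245 267.97167244] [0.52874732 2.72164651 0.06650734]
y 25 px 320 221 [ 54  52  65  68 109 116 105  84  94  41  44  45  41  39  38  76 110 110
 109 162 176 176 177 177 138]
y 38 px 320 196 [ 57  55  68  68  67  67  65  65  64  58  88  90  80  63  41  60  63  66
  65 139 179 179 179 180 177]
y 60 px 320 151 [ 61  68  72  69  68  71  69  70  70 183  97  97  96 107 119  67  66  68
  70 155 158 159 156 161 154]
```

```bash
cat >> h.py <<'E'
def arc(cmd,ths,c=(79.4,84.0),r=205.2):
    for th in ths:
        q=np.array([c[0]-r*np.cos(th+.0487),c[1]+r*np.sin(th+.0487)])
        print(round(th,3),[0,float(round((q[0]-cmd[0])/10,2)),float(round(-(q[1]-cmd[1])/10,2))])
E
python3 -c "
from h import *
arc((-10.3,266.8),np.arange(1.06,.6,-.04))"
```

```text
1.06 [0, -0.18, -0.09]
1.02 [0, -0.91, 0.29]
0.98 [0, -1.62, 0.7]
0.94 [0, -2.31, 1.14]
0.9 [0, -2.99, 1.6]
0.86 [0, -3.65, 2.1]
0.82 [0, -4.28, 2.61]
0.78 [0, -4.9, 3.16]
0.74 [0, -5.49, 3.72]
0.7 [0, -6.06, 4.31]
0.66 [0, -6.61, 4.92]
0.62 [0, -7.13, 5.56]
```

```bash
python3 -m creep '[[-1,[0,-0.2,-0.1],0],[-1,[0,-0.9,0.3],0],[-1,[0,-1.6,0.7],0],[-1,[0,-2.3,1.15],0],[-1,[0,-3,1.6],0],[-1,[0,-3.65,2.1],0],[-1,[0,-4.3,2.6],0],[-1,[0,-4.3,2.6],0]]' 45
python3 - <<'E'
from h import *
s=manip.read_state(); print(cpose(),R.from_euler('z',-CYAW).apply(s['wrist_force'])); barcheck()
arc((-10.3-43,266.8-26),np.arange(.8,.29,-.04))
E
```

```text
clock: 18.3
eef_pos: [438.3, -262.2, 238.7]
eef_rot: [-3.137, 0.002, 0.863]
wrist_force: [-5.0, -5.5, -12.2]
finger_gap: 10.6
finger_force: 45.0
[-54.92241715   0.49138766 238.69373137] [ -0.31049295  -7.46973898 -12.2250684 ]
y 25 px 320 221 [150 154 154 155 154 155 155 142  80  48  49  49  49  44  42  97  96  95
  94  92  92  90 105 165 115]
y 38 px 320 196 [158 158 158 158 157 159 156 157  91  78 105 107  90  68  54 165 165 164
 163 162 163 161 160 163 150]
y 60 px 320 151 [217 219 218 218 217 217 215 188 101  95  74  79  78  77  78  75  74  74
  73 134 177 102 159 170 176]
0.8 [0, -0.29, 0.28]
0.76 [0, -0.9, 0.84]
0.72 [0, -1.48, 1.41]
0.68 [0, -2.04, 2.02]
0.64 [0, -2.57, 2.64]
0.6 [0, -3.08, 3.28]
0.56 [0, -3.56, 3.95]
0.52 [0, -4.02, 4.63]
0.48 [0, -4.45, 5.33]
0.44 [0, -4.85, 6.05]
0.4 [0, -5.22, 6.78]
0.36 [0, -5.56, 7.53]
0.32 [0, -5.87, 8.28]
```

```bash
python3 -m creep '[[-1,[0,-0.3,0.3],0],[-1,[0,-0.9,0.85],0],[-1,[0,-1.5,1.4],0],[-1,[0,-2.05,2],0],[-1,[0,-2.55,2.65],0],[-1,[0,-3.1,3.3],0],[-1,[0,-3.55,3.95],0],[-1,[0,-4,4.6],0],[-1,[0,-4,4.6],0]]' 50
python3 - <<'E'
from h import *
s=manip.read_state(); print(cpose(),R.from_euler('z',-CYAW).apply(s['wrist_force'])); barcheck()
arc((-53.3-40,240.8-46),np.arange(.52,.01,-.04))
E
```

```text
clock: 19.25
eef_pos: [408.8, -237.4, 192.7]
eef_rot: [-3.141, 0.002, 0.863]
wrist_force: [7.7, -16.8, -21.2]
finger_gap: 10.7
finger_force: 49.9
[-93.45397025   0.49637239 192.69021999] [ 16.76032333  -7.87285394 -21.19511313]
y 25 px 320 221 [ 94  95  94  99 144 155 154 154 150  53  53  54  52  47  46 144 140  97
 104  87  80  71  69  71  67]
y 38 px 320 196 [158 158 158 159 159 159 159 159 152  65  81  86  76  62  55 200 196 139
 135  93  93  96  95  96  96]
y 60 px 320 151 [218 219 220 220 218 219 218 219 218 218 219 219 217 217 217 217 215 143
 158  99  97  81  79  78  78]
0.52 [0, -0.02, 0.03]
0.48 [0, -0.45, 0.73]
0.44 [0, -0.85, 1.45]
0.4 [0, -1.22, 2.18]
0.36 [0, -1.56, 2.93]
0.32 [0, -1.87, 3.68]
0.28 [0, -2.15, 4.46]
0.24 [0, -2.4, 5.24]
0.2 [0, -2.62, 6.03]
0.16 [0, -2.8, 6.83]
0.12 [0, -2.96, 7.63]
0.08 [0, -3.08, 8.45]
0.04 [0, -3.17, 9.26]
```

```bash
python3 -m creep '[[-1,[0,0.1,0.1],0],[-1,[0,-0.3,0.75],0],[-1,[0,-0.65,1.45],0],[-1,[0,-1,2.2],0],[-1,[0,-1.35,2.95],0],[-1,[0,-1.65,3.7],0],[-1,[0,-1.9,4.5],0],[-1,[0,-2.15,5.25],0],[-1,[0,-2.15,5.25],0]]' 50
python3 - <<'E'
from h import *
s=manip.read_state(); print(cpose(),R.from_euler('z',-CYAW).apply(s['wrist_force'])); barcheck()
E
```

```text
clock: 20.2
eef_pos: [392.3, -223.4, 140.8]
eef_rot: [-3.141, 0.002, 0.863]
wrist_force: [0.9, -15.9, -15.1]
finger_gap: 10.4
finger_force: 49.9
[-115.0803257     0.5444422   140.76137358] [ 10.9175091  -11.58893815 -15.10560772]
y 25 px 320 221 [ 88  86  88  88 102 140 144 144 141  52  52  52  53  47  47 145 147 146
 147 146 147 145 146  95 126]
y 38 px 320 196 [146 147 148 146 149 149 151 151 159  60  70  69  65  58  58 204 207 205
 205 204 203 204 202 149 129]
y 60 px 320 151 [206 208 208 208 207 206 206 207 207 208 207 208 208 206 207 206 206 206
 206 205 205 205 205 201 132]
```

```bash
python3 -m creep '[[-1,[0,0,0.4],0],[-1,[0,-0.1,0.8],0],[-1,[0,-0.2,1.2],0],[-1,[0,-0.3,1.6],0],[-1,[0,-0.38,2],0],[-1,[0,-0.45,2.4],0],[-1,[0,-0.5,2.8],0],[-1,[0,-0.55,3.1],0],[-1,[0,-0.55,3.1],0]]' 50
python3 - <<'E'
from h import *
s=manip.read_state(); print(cpose(),R.from_euler('z',-CYAW).apply(s['wrist_force']))
E
```

```text
clock: 21.15
eef_pos: [388.5, -220.2, 111.4]
eef_rot: [3.141, 0.002, 0.864]
wrist_force: [-5.0, -12.9, 2.8]
finger_gap: 10.5
finger_force: 49.9
[-120.07684919    0.5995183   111.37766738] [  4.45967694 -13.05478867   2.84734755]
```

```bash
python3 -m creep '[[-1,[0,0,0.15],0],[-1,[0,0,0.3],0],[-1,[0,-0.05,0.45],0],[-1,[0,-0.05,0.45],0]]' 50
python3 - <<'E'
from h import *
s=manip.read_state(); print(cpose(),R.from_euler('z',-CYAW).apply(s['wrist_force'])); barcheck()
E
```

```text
clock: 21.55
eef_pos: [388.7, -220.0, 107.5]
eef_rot: [3.14, 0.002, 0.864]
wrist_force: [-2.2, -12.1, 5.1]
finger_gap: 10.4
finger_force: 50.0
[-120.08936927    0.85293745  107.45984055] [  6.05863616 -10.65880589   5.13602407]
y 25 px 320 221 [ 87  86 112 133 138 138 139 139 135  49  52  53  50  47  49 139 142 140
 140 141 141 141 140 151 154]
y 38 px 320 196 [140 140 144 144 179 179 195 195 193  65  72  88  81  64  56 179 198 199
 198 198 198 197 195 196 196]
y 60 px 320 151 [198 197 197 199 198 199 198 198 198 199 199 199 200 199 198 198 200 198
 198 196 197 198 198 199 198]
```

```bash
python3 -m creep '[[-0.15,[0,0,0],0],[-0.15,[0,0,0],0],[-0.15,[0,0,0],0],[-0.15,[0,0,0],0],[-0.15,[0,0,-1.5],0],[-0.15,[0,0,-4],0],[-1,[0,0,-7.5],0],[-1,[0,3,-9],0],[-1,[0,6.5,-9],0],[-1,[0,6.5,-8],0],[-1,[0,6.5,-7],0],[-1,[0,6.5,-6],0]]' 30
python3 - <<'E'
from h import *
s=manip.read_state(); print(cpose(),R.from_euler('z',-CYAW).apply(s['wrist_force']))
E
```

```text
clock: 22.8
eef_pos: [437.3, -260.4, 165.6]
eef_rot: [-3.14, 0.0, 0.864]
wrist_force: [0.8, -0.2, 0.1]
finger_gap: 0.3
finger_force: 0.0
[-56.83285363   1.26577905 165.64596922] [0.77913475 0.37065481 0.0577421 ]
```

```bash
python3 -m creep '[[-1,[0,0,2],0],[-1,[0,0,3],0],[-1,[0,0,3.5],0],[-1,[0,0,3.7],0],[-1,[0,0,3.7],0]]' 30; python3 -m creep '[[-1,[0,0,0.1],0],[-1,[0,0,0.2],0],[-1,[0,0,0.3],0],[-1,[0,0,0.4],0],[-1,[0,0,0.4],0]]' 30
```

```text
clock: 23.3
eef_pos: [438.1, -261.1, 130.2]
eef_rot: [3.141, -0.0, 0.864]
wrist_force: [-0.4, -0.2, 0.2]
finger_gap: 0.7
finger_force: 0.0
clock: 23.8
eef_pos: [438.2, -261.2, 127.7]
eef_rot: [3.14, -0.0, 0.864]
wrist_force: [-7.2, 4.4, 18.7]
finger_gap: 0.2
finger_force: 9.0
```

Contact is at about 128 with the lid ajar, as expected. I'll press on.

```bash
python3 -m creep '[[-1,[0,0,0.1],0],[-1,[0,0,0.2],0],[-1,[0,0,0.2],0]]' 30;  python3 -m creep '[[-1,[0,0,0.15],0],[-1,[0,0,0.3],0],[-1,[0,0,0.3],0]]' 30
```

```text
clock: 24.1
eef_pos: [438.2, -261.2, 124.5]
eef_rot: [3.141, -0.0, 0.864]
wrist_force: [0.1, -1.4, -0.5]
finger_gap: 0.1
finger_force: 0.0
clock: 24.4
eef_pos: [438.1, -261.2, 121.2]
eef_rot: [3.141, 0.0, 0.864]
wrist_force: [-2.0, 1.3, 6.7]
finger_gap: 0.3
finger_force: 3.3
```

```bash
python3 -m creep '[[-1,[0,0,0.1],0],[-1,[0,0,0.2],0],[-1,[0,0,0.2],0]]' 30;  python3 -m creep '[[-1,[0,0,-1],0],[-1,[0,0,-3],0],[-1,[0,0,-7],0],[-1,[0,0,-7],0]]' 30; python3 -m creep '[[-1,[0,0,4],0],[-1,[0,0,5.5],0],[-1,[0,0,6.3],0],[-1,[0,0,6.7],0],[-1,[0,0,6.9],0],[-1,[0,0,6.9],0]]' 30
```

```text
clock: 24.7
eef_pos: [438.2, -261.2, 121.0]
eef_rot: [3.141, 0.0, 0.864]
wrist_force: [-11.6, 6.3, 28.3]
finger_gap: 0.4
finger_force: 14.5
clock: 25.1
eef_pos: [439.5, -262.1, 193.3]
eef_rot: [3.135, -0.001, 0.864]
wrist_force: [-0.3, 0.5, -0.7]
finger_gap: 0.5
finger_force: 0.0
clock: 25.7
eef_pos: [438.1, -261.1, 121.2]
eef_rot: [3.141, 0.0, 0.864]
wrist_force: [-6.9, 4.9, 8.4]
finger_gap: 0.7
finger_force: 4.4
```

The lid stayed down when I lifted off: contact is again at 121 mm, which matches fully shut. I'll retreat and hand in.

```bash
python3 -m creep '[[-1,[0,0,-2],0],[-1,[0,0,-6],0],[-1,[0,0,-10],0],[-1,[0,0,-12],0],[-1,[0,0,-12],0],[-1,[0,0,-12],0]]' && python3 -c "
from cell import manip
print(manip.sign_off())"
```

```text
clock: 26.3
eef_pos: [438.1, -261.1, 239.9]
eef_rot: [3.141, -0.0, 0.864]
wrist_force: [0.6, 0.1, 0.3]
finger_gap: 0.3
finger_force: 0.0
the job is handed in; nothing more can be done
None
```

The job is handed in at 26.3 s (no verdict was returned): the vial and the syringe shield are in their matching compartments, and the lid was lowered under control, pressed past the rollers and stayed shut when I let go.

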